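# Aim the bench magnifier at a stamp block

### The job

Aim the bench magnifier at the middle of the wooden stamp block that lies on the cork mat: swivel it on its foot and tilt its round lens, by the ball knob, until the line straight through the lens's centre, square to the glass, meets the block. Leave the block and the small loose things around where they are, do not press on the glass, and let go when it is set.

Things in the scene. Friction and masses are not known exactly. Their poses are not given: they have to be found in the camera images.
- stand: Grey round foot of the bench magnifier, 124 mm across, fixed to the table; it does not move. Origin: centre of its underside, on the swivel's upright axis. Its -x axis is the way the magnifier faces when the swivel reads 0.
- swivel (a joint): Turn of the magnifier's column on its foot, rad: 0 facing the foot's -x axis, growing counter-clockwise seen from above; stops at -1.3 and 1.3. Stiff: about 0.15 N m of friction, stays where it is left.
- hood (a point): Centre of the white lamp hood over the lens, 44 x 130 x 34 mm, carried by the 18 mm column and turning with the swivel; it spans 16 to 60 mm ahead of the swivel axis and 275 to 309 mm above the table. It blocks a gripper coming straight down on the knob: lean in from the front (the side the magnifier faces), 30 to 45 degrees from upright. A fork holds the lens at both sides. x: backward; z: up.
- tilt (a joint): Tilt of the lens head in the fork, rad: 0 with the lens upright, looking level ahead; growing as its top and knob lean forward and the lens looks down by that angle; stops at -0.2 and 1.15. The level tilt axis runs through the lens's centre. About 0.12 N m of friction, stays where it is left.
- lens_center (a point): Centre of the round lens (glass 92 mm across in a black rim 116 mm across, 14 mm thick), 150 mm above the table, 65 mm ahead of the swivel axis. -x: the way the lens looks, square to the glass; y: along the tilt axis; z: in the plane of the lens, towards the knob.
- knob_center (a point): Centre of the black ball knob, 26 mm in diameter, on a 10 mm stalk on the rim, 88 mm from the lens's centre along the lens's z axis. Grip it here; the ball can turn between the fingers. Same axes as the lens.
- glass: The lens's glass disc, 92 mm across, 6 mm thick, in the rim; origin at its centre. Not to be pressed: at most 3 N.
- mat: Plain brown cork mat, 90 x 110 x 6 mm, fixed on the table in front of the magnifier, left or right of its middle, its centre 220 to 275 mm from the swivel axis. Origin: centre of its underside.
- block: The flat wooden stamp block, a rectangle 45 x 68 x 20 mm lying on the cork mat. Origin: centre of its underside, 6 mm above the table; z up. Loose. (Other small craft things lie about; only this one is on the mat.)
- block_center (a point): The middle of the stamp block, 10 mm above its underside: the point to aim at.
- tin: Round mustard-coloured tin, 64 mm across, 34 mm high, loose, in front of the magnifier on the other side from the mat; origin: centre of its underside. Not to be moved.
- vial: Small clear vial with a white cap, 26 mm across, 53 mm high, standing loose to the right; origin: centre of its underside. Not to be moved.
- teal_roll: Small roll of tape, 54 mm across, 18 mm high, lying loose to the left; origin: centre of its underside. Not to be moved.
Not all that is in view belongs to the job. What is shaped like the block but green is not meant.

How it is judged:
By the outcome, as a careful person would: the job done as asked, in the order asked, and still so for the second after the job is handed in, with the robot touching nothing.
It also fails if it takes over 35 s, if anything falls off the work surface, if the arm or the gripper's body presses on something with over 40 N, if the wrist force passes 120 N, or if a joint passes its speed limit or range.

### The arm

A 7-joint arm with a two-finger parallel gripper is mounted at the origin on the work surface; the furniture and walls round the work are solid. World frame = base frame: x ahead of the robot, y to its left, z up, the work surface at z = 0. Lengths are in m, angles in rad, forces in N, time in s.
With the tool pointing down it reaches from about 0.4 to 0.85 m from the base axis. Payload 10.4 kg.
Tool frame: the origin (TCP) lies at the very end of the fingers, on their centre line; the grasp point (between the pads) lies r.tcp_to_grasp behind it (r.tcp_to_grasp is the distance from the TCP to the grasp point, in m); z points along the fingers, y is the line along which they close (so a half turn about z gives the same grasp; the last joint's range is limited). The gripper opens to 87 mm and grips with 3 to 60 N. Pads are 19 mm wide; open, the fingers measure 117 mm over their backs; the gripper's body (75 mm by 190 mm) begins 51 mm behind the grasp point.
Start: joints at [-1.348, 0.332, -0.065, 1.46, 0.022, 1.35, -0.088], TCP at [0.152, 0.606, 0.223] pointing down, gripper open.
Joint ranges: [-2.6, 2.6], [-0.5, 2.12], [-1.47, 1.34], [0.16, 2.42], [-1.27, 4.41], [0.06, 2.06], [-2.6, 2.6]. Speed limits (rad/s): [2.22, 2.22, 2.79, 2.79, 3.14, 3.14, 3.14].

### API

Orientations are given as a unit quaternion [x, y, z, w].
In Python, from bench import monitor, cams, ticket, r gives the robot as it stands.
- The arm moves only by the shell command python3 -m crank 'ROWS' [OPENING] [FORCE]. ROWS is a JSON object whose one key "steps" holds a list of rows, each a list of 2 entries, a list of its own where there are three numbers: the shift along the world's x, y, z in units of 25 mm (1.0 is 25 mm), then the turn, a rotation vector about the world's x, y, z in units of 5 degrees (1.0 is 5 degrees). In form: {"steps": [[[x, y, z], [ax, ay, az]], ...]}. A call has 1 to 10 rows; each row shifts and turns the commanded pose from where the row before left it; what a row does not reach is not made up. A row lasts 1/12 s, in which the tool goes at most 41.7 mm and 7.16 degrees, less where a joint would pass 70% of its speed; a pose out of reach is approached as far as the arm can. A call is refused whole if a number of a shift passes 1 or a number of a turn 1, either way. A call with a gripper value outside its range is refused whole. OPENING is the finger opening in mm, from 0 to 87, set as the call begins (- or left out, the last holds). The fingers move at their own pace and stop on an object; FORCE is the grip in N (left out, the last holds). Time passes only in rows, so rows that do not move let the fingers close. It gives the time, the measured TCP pose, the force, the opening and the grip force at its end, in the units of the state.
- monitor.read_state(): the state, without advancing time (a new reading comes with each control period).
- cams.camera(name): name is "scene" or "top" or "wrist"; returns a dict with "pixels" (384x512x3 uint8, blue, green, red), "z_map" (384x512 float32, m along the optical axis (not along the pixel's ray), 0 where there is no reading), "vfov" (degrees; the focal length in pixels is half the picture's height over the tangent of half this angle, whatever the lens; pixels are square), "cx", "cy" (the principal point, pixels), "k1" (the pictures are not rectified: a ray, as slopes to the right and down, at radius r is drawn at 1 + k1 r^2 times it, then the intrinsics apply), "T" (4x4, takes a point from camera to world coordinates). Camera axes: x right, y up, looking along -z (the intrinsics and any distortion apply to the point x, -y, -z); pixel columns grow to the right and rows downward; lengths in m; the calibration is good to about 2 mm. A picture is of the moment at which its call begins.
- ticket.close_job(): hands the job in; it is judged then, once.
The state is a dict: "time": time; "joint_positions": joint angles; "joint_vel": joint speeds; "joint_torque": joint torques, N m; "ee_pos": TCP position; "eef_rot": TCP orientation; "ft_force": force on the tool from outside, world axes, zero at the start; "torque": the same for the moment, N m; "width": finger opening in m; "grip_force": force on a finger pad.
Only numpy, scipy, OpenCV 4.12 (cv2) and the standard library are available. Lean on these libraries where they do the work, as an engineer would, in place of code of your own. Each camera call takes 0.05 s, during which the arm holds its last target. There are 200 camera calls.

## Working session

There is one attempt and no reset: what is moved stays moved. The work goes in short steps, Python scripts to look and compute and a shell command to move; the robot and the scene stay as the last step left them, time stands still between calls to the robot, and variables do not carry over. Pictures are saved under pics/ and viewed, at most 10 in all, crops included, and the job is handed in when it is done.

```bash
ls; mkdir -p pics
cat > h.py <<'E'
import numpy as np, cv2, pickle
from bench import monitor, cams, ticket, r
def grab(n):
    c=cams.camera(n); return c
def K(c):
    H,W=c["pixels"].shape[:2]; f=H/2/np.tan(np.radians(c["vfov"])/2)
    return np.array([[f,0,c["cx"]],[0,f,c["cy"]],[0,0,1]]), np.array([c["k1"],0,0,0,0.])
def ray(c,uv):
    k,d=K(c); p=cv2.undistortPoints(np.array(uv,float).reshape(-1,1,2),k,d).reshape(-1,2)
    D=np.c_[p[:,0],-p[:,1],-np.ones(len(p))]
    return c["T"][:3,3], D@c["T"][:3,:3].T      # scaled so that depth=1
def pts(c,uv):
    uv=np.array(uv).reshape(-1,2); o,D=ray(c,uv); z=c["z_map"][uv[:,1].astype(int),uv[:,0].astype(int)]
    return o+D*z[:,None]
def onplane(c,uv,h):
    o,D=ray(c,uv); return o+D*((h-o[2])/D[:,2:3])
def cloud(c):
    H,W=c["z_map"].shape; v,u=np.mgrid[:H,:W]; uv=np.c_[u.ravel(),v.ravel()]
    return pts(c,uv).reshape(H,W,3)
def proj(c,P):
    k,d=K(c); T=np.linalg.inv(c["T"]); q=np.atleast_2d(P)@T[:3,:3].T+T[:3,3]; q=q*[1,-1,-1]
    return cv2.projectPoints(q,np.zeros(3),np.zeros(3),k,d)[0].reshape(-1,2)
E
python3 - <<'E'
from h import *
s=monitor.read_state(); print(s["ee_pos"],s["eef_rot"],s["time"],r.tcp_to_grasp)
C={n:grab(n) for n in("scene","top","wrist")}
pickle.dump(C,open("c0.pkl","wb"))
for n,c in C.items(): print(n,c["T"].round(3).tolist(),c["vfov"],c["k1"])
im=np.hstack([C["scene"]["pixels"],C["top"]["pixels"]]); cv2.imwrite("pics/a.png",cv2.resize(im,(800,300),interpolation=cv2.INTER_AREA))
E
```

```text
pics
[0.15201764 0.60583857 0.22175785] [ 1.22599284e-01  9.92456006e-01 -7.00101445e-04 -4.48446456e-05] 0.0 0.0187
scene [[0.714, 0.345, -0.609, -0.197], [-0.7, 0.376, -0.608, -1.011], [0.019, 0.86, 0.51, 0.75], [0.0, 0.0, 0.0, 1.0]] 48.67215843933019 -0.012565576250302891
top [[-0.026, 0.991, -0.129, 0.312], [-1.0, -0.024, 0.017, -0.32], [0.014, 0.13, 0.991, 1.477], [0.0, 0.0, 0.0, 1.0]] 43.46667094575202 -0.20678625968491007
wrist [[0.244, -0.926, -0.288, 0.072], [0.97, 0.233, 0.073, 0.628], [-0.0, -0.297, 0.955, 0.384], [0.0, 0.0, 0.0, 1.0]] 62.06794009322842 0.0018425333598227575
```

View pics/a.png

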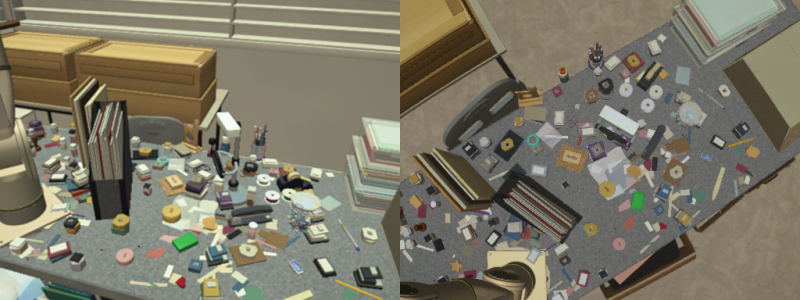

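The montage shows a crowded bench. The white hood is in the top view at about (278,156) in full pixels, with brown squares left of it. I'll enlarge the top view and the scene view there.

Run:
```python
from h import *
C=pickle.load(open("c0.pkl","rb"))
a=C["top"]["pixels"][90:290,170:370]; b=C["scene"]["pixels"][130:330,190:390]
cv2.imwrite("pics/b.png",cv2.resize(a,(600,600),interpolation=cv2.INTER_CUBIC))
cv2.imwrite("pics/c.png",cv2.resize(b,(600,600),interpolation=cv2.INTER_CUBIC))
c=C["top"]; X=cloud(c); hs=c["pixels"].min(2)
m=(X[...,2]>.29)&(X[...,2]<.33)&(hs>150); v,u=np.nonzero(m); print("hood px",len(u),u.mean(),v.mean(), X[m].mean(0))
print(cv2.minAreaRect(X[m][:,:2].astype(np.float32)*1000))
```

```text
hood px 905 271.81767955801104 162.56132596685083 [ 0.53585809 -0.37584316  0.30969185]
((339.4613952636719, -205.54144287109375), (197.4169158935547, 651.4044799804688), 42.15486526489258)
```

View pics/b.png

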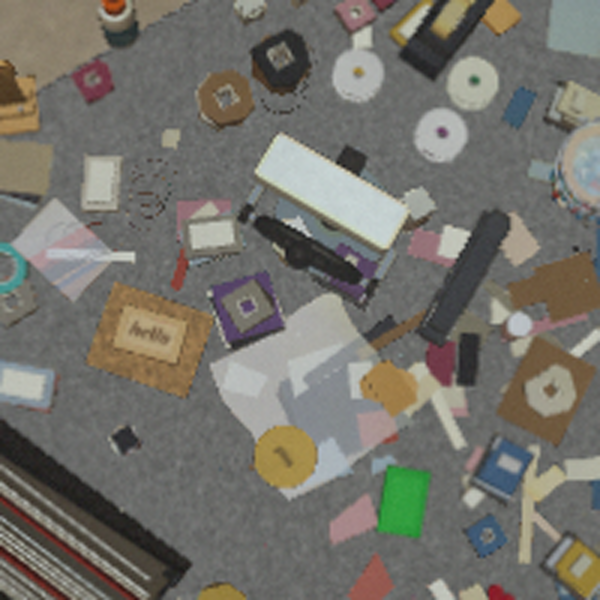

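View pics/c.png

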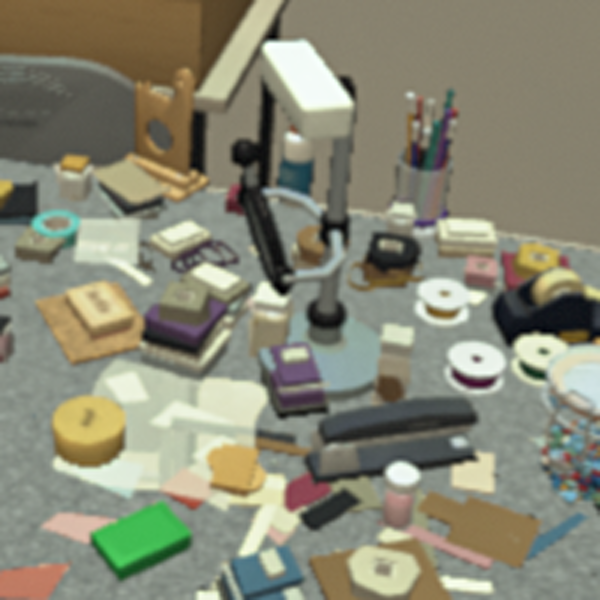

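Candidates in the top view:
- "hello" wood rectangle on plain brown cork, at (220,201).
- Green rectangle, at (305,257).
- Brown square with an octagon, at (352,219).

The "hello" block fits: it is wooden, rectangular, on a plain cork mat, and in front of the magnifier on the other side from the mustard tin at (265,242). The green one is excluded by the task, and the octagon isn't a rectangle. The knob is at top (269,176) and in the scene at (271,180). The crop confirms this. Now I'll measure.

```bash
cat > m1.py <<'E'
from h import *
C=pickle.load(open("c0.pkl","rb"))
for n in("top","scene"): C[n]["X"]=cloud(C[n])
t,s=C["top"],C["scene"]
def rect(P): (c,sz,a)=cv2.minAreaRect((P[:,:2]*1000).astype(np.float32)); return np.round(c,1),np.round(sz,1),round(a,1)
X=t["X"]; v,u=np.mgrid[:384,:512]; roi=(u>240)&(u<320)&(v>125)&(v<190)
m=roi&(X[...,2]>.295)&(t["pixels"].min(2)>110); print("hood top",m.sum(),rect(X[m]),np.median(X[m],0))
X2=s["X"]; roi2=(u>270)&(u<315)&(v>140)&(v<180)
m=roi2&(X2[...,2]>.27)&(abs(X2[...,0]-.55)<.2)&(s["pixels"].min(2)>110); print("hood scene",m.sum(),X2[m].min(0),X2[m].max(0))
# block: by height
roi=(u>195)&(u<245)&(v>180)&(v<225); m=roi&(X[...,2]>.02)&(X[...,2]<.035); print("block top",m.sum(),rect(X[m]),np.median(X[m],0))
roi=(u>200)&(u<240)&(v>220)&(v<245)
m=roi&(X2[...,2]>.021)&(X2[...,2]<.035); print("block scene",m.sum(),rect(X2[m]),np.median(X2[m],0))
# knob triangulate
o1,d1=ray(t,[[269.3,175.5]]); o2,d2=ray(s,[[190+244/3,130+152/3]])
d1=d1[0];d2=d2[0]; k=np.linalg.lstsq(np.c_[d1,-d2],o2-o1,rcond=None)[0]; print("knob",o1+k[0]*d1,o2+k[1]*d2, "depth",pts(t,[[269,175]]),pts(s,[[271,180]]))
# foot (grey disc): scene pixels of foot
print("foot",pts(s,[[190+365//3,130+350//3],[190+330//3,130+330//3]]))
# tall things map
for nm,XX in(("top",X),):
  for z in(.1,.15,.2,.25,.3,.35):
    q=XX[(XX[...,2]>z)&(XX[...,2]<1)&(XX[...,0]>.15)]; 
    g={}
    for p in q: g[(round(p[0]*10),round(p[1]*10))]=g.get((round(p[0]*10),round(p[1]*10)),0)+1
    print(z,sorted([k for k,c in g.items() if c>8 and -6<k[1]<8 and k[0]<9]))
E
python3 m1.py
```

```text
hood top 882 (array([ 461.8, -337.2]), array([129. , 272.9]), 58.1) [ 0.55812193 -0.39682552  0.30910468]
hood scene 657 [ 0.50540015 -0.46484612  0.27391063] [ 0.60090341 -0.33800556  0.30939818]
block top 355 (array([ 489.2, -226.1]), array([153.2,  79.3]), 81.4) [ 0.47694543 -0.22546404  0.02649258]
block scene 216 (array([ 465. , -256.1]), array([122.8,  46.1]), 72.0) [ 0.47118447 -0.23454705  0.02425805]
knob [ 0.51569475 -0.37130604  0.23142779] [ 0.5176347  -0.37315861  0.23182172] depth [[ 0.51440069 -0.36990633  0.24745948]] [[ 0.50641053 -0.38194616  0.24137234]]
foot [[ 0.6095579  -0.4537462   0.02005826]
 [ 0.58058858 -0.43488157  0.04549924]]
0.1 [(2, -3), (2, -2), (2, -1), (3, -2), (3, -1), (3, 0), (3, 1), (3, 2), (4, -1), (4, 0), (4, 1), (4, 2), (4, 3), (5, -5), (5, -4), (5, -3), (5, 2), (5, 3), (6, -4), (6, -3), (6, 2), (7, -1), (7, 0), (7, 1), (7, 2), (7, 4), (7, 5), (8, -3), (8, -2), (8, 2), (8, 3), (8, 4)]
0.15 [(2, -3), (2, -2), (2, -1), (3, -2), (3, -1), (3, 0), (3, 1), (3, 2), (4, -1), (4, 0), (4, 1), (4, 2), (4, 3), (5, -5), (5, -4), (5, -3), (5, 2), (5, 3), (6, -4), (6, -3), (7, -1), (7, 4), (8, -3), (8, 2), (8, 3), (8, 4)]
0.2 [(2, -2), (2, -1), (3, -2), (3, -1), (3, 0), (3, 1), (3, 2), (4, -1), (4, 0), (4, 1), (4, 2), (4, 3), (5, -5), (5, -4), (5, 2), (5, 3), (6, -4), (6, -3), (8, 2), (8, 3), (8, 4)]
0.25 [(2, -2), (2, -1), (3, -2), (3, -1), (3, 0), (3, 1), (3, 2), (4, -1), (4, 0), (4, 1), (4, 2), (4, 3), (5, -5), (5, -4), (5, 2), (5, 3), (6, -4), (6, -3), (8, 2), (8, 3), (8, 4)]
0.3 [(2, -2), (3, -2), (3, -1), (3, 0), (3, 1), (3, 2), (4, -1), (4, 0), (4, 1), (4, 2), (4, 3), (5, -5), (5, -4), (5, 2), (5, 3), (6, -4), (6, -3), (8, 2), (8, 3), (8, 4)]
0.35 []
```

```bash
cat > m2.py <<'E'
from h import *
from scipy.optimize import least_squares
C=pickle.load(open("c0.pkl","rb")); t,s=C["top"],C["scene"]
X=cloud(t); v,u=np.mgrid[:384,:512]; lum=t["pixels"].min(2)
def blob(m):
    n,l,st,_=cv2.connectedComponentsWithStats(m.astype(np.uint8),connectivity=4); return l==1+np.argmax(st[1:,4])
def fit(m,L,W,h,inflate):
    # corners of mask in the picture, cast onto plane z=h
    w,vv=np.nonzero(m); P=onplane(t,np.c_[vv,w],h)[:,:2]
    c,sz,a=cv2.minAreaRect((P*1000).astype(np.float32)); return np.array(c),sz,a,P.mean(0)*1000
m=blob((u>245)&(u<315)&(v>125)&(v<180)&(abs(X[...,2]-.309)<.006)&(lum>100)); 
c,sz,a,me=fit(m,0,0,.309,0); print("hood",m.sum(),c,sz,a,me)
m=blob((u>195)&(u<245)&(v>180)&(v<225)&(X[...,2]>.0215)&(X[...,2]<.032))
c2,sz2,a2,me2=fit(m,0,0,.026,0); print("block top",m.sum(),c2,sz2,a2,me2)
X2=cloud(s); m=blob((u>205)&(u<240)&(v>215)&(v<245)&(X2[...,2]>.0215)&(X2[...,2]<.032)); w,vv=np.nonzero(m); P=onplane(s,np.c_[vv,w],.026)
print("block scene",m.sum(),P.mean(0),cv2.minAreaRect((P[:,:2]*1000).astype(np.float32)))
# depth profile around mat
E
python3 m2.py
```

```text
hood 874 [ 558.25366211 -397.34136963] (128.7395477294922, 43.69447326660156) 57.9299430847168 [ 558.30389637 -397.40070471]
block top 291 [ 474.82302856 -227.06695557] (68.13996887207031, 44.739749908447266) 72.5863265991211 [ 474.90061623 -227.08843021]
block scene 196 [ 0.47026027 -0.23434125  0.026     ] ((470.0509948730469, -234.0140380859375), (69.96346282958984, 46.36415481567383), 72.98371887207031)
```

```bash
cat >> m2.py <<'E'
g=s["pixels"].min(2)
m=blob((u>270)&(u<315)&(v>135)&(v<180)&(abs(X2[...,2]-.309)<.008)&(g>110)); w,vv=np.nonzero(m); P=onplane(s,np.c_[vv,w],.309)
print("hood scene",m.sum(),cv2.minAreaRect((P[:,:2]*1000).astype(np.float32)),X2[m].mean(0))
import itertools
def tri(a,b):
    (o1,d1),(o2,d2)=ray(t,[a]),ray(s,[b]); k=np.linalg.lstsq(np.c_[d1[0],-d2[0]],o2-o1,rcond=None)[0]
    return ((o1+k[0]*d1[0]+o2+k[1]*d2[0])/2).round(4),np.linalg.norm(o1+k[0]*d1[0]-o2-k[1]*d2[0]).round(4)
for n,h,c in(("block",.026,c2),("hood",.309,np.array([558.25,-397.34]))):
    p=np.r_[c/1000,h]; print(n,"scene px of top-view estimate",proj(s,p))
g2=np.nonzero(m);
E
python3 m2.py
python3 - <<'E'
import sys; sys.path.insert(0,'.')
from h import *
C=pickle.load(open("c0.pkl","rb")); t,s=C["top"],C["scene"]
for c in(t,s):
    X=cloud(c); 
    q=X[(abs(X[...,0]-.5)<.3)&(abs(X[...,1]+.3)<.3)]; h,e=np.histogram(q[:,2],np.arange(-.02,.02,.002)); print(dict(zip(e[:-1].round(3).tolist(),h.tolist())))
b=s["pixels"][205:255,190:250]; cv2.imwrite("pics/d.png",cv2.resize(b,(720,600),interpolation=cv2.INTER_CUBIC))
E
```

```text
hood 874 [ 558.25366211 -397.34136963] (128.7395477294922, 43.69447326660156) 57.9299430847168 [ 558.30389637 -397.40070471]
block top 291 [ 474.82302856 -227.06695557] (68.13996887207031, 44.739749908447266) 72.5863265991211 [ 474.90061623 -227.08843021]
block scene 196 [ 0.47026027 -0.23434125  0.026     ] ((470.0509948730469, -234.0140380859375), (69.96346282958984, 46.36415481567383), 72.98371887207031)
hood scene 414 ((546.9857177734375, -408.3706970214844), (136.04579162597656, 44.500732421875), 57.953826904296875) [ 0.54987861 -0.40799344  0.30633454]
block scene px of top-view estimate [[222.25753522 229.15022342]]
hood scene px of top-view estimate [[290.93261911 151.59487953]]
{-0.02: 0, -0.018: 0, -0.016: 0, -0.014: 3, -0.012: 16, -0.01: 82, -0.008: 424, -0.006: 1267, -0.004: 2711, -0.002: 4302, -0.0: 4712, 0.002: 3779, 0.004: 2533, 0.006: 1521, 0.008: 935, 0.01: 566, 0.012: 422, 0.014: 357, 0.016: 515}
{-0.02: 0, -0.018: 0, -0.016: 0, -0.014: 0, -0.012: 0, -0.01: 1, -0.008: 63, -0.006: 1175, -0.004: 4741, -0.002: 4458, -0.0: 1907, 0.002: 1406, 0.004: 1060, 0.006: 634, 0.008: 632, 0.01: 539, 0.012: 463, 0.014: 602, 0.016: 672}
```

```bash
python3 - <<'E'
from h import *
C=pickle.load(open("c0.pkl","rb")); t=C["top"]
S=np.array([.5905,-.4175]); B=np.array([.4748,-.2271]); f=(B-S)/np.linalg.norm(B-S); l=np.array([-f[1],f[0]])
k=S+.122*f; print("f",f,"knob",k)
for n in("top","scene"):
    X=cloud(C[n]).reshape(-1,3); a=(X[:,:2]-k)@f; b=(X[:,:2]-k)@l
    for lo in np.arange(0,.4,.04):
        o=[]
        for w0,w1 in((-.12,-.06),(-.06,0),(0,.06),(.06,.12)):
            m=(a>lo)&(a<lo+.04)&(b>w0)&(b<w1)&(X[:,2]<.6); o.append(np.percentile(X[m,2],97).round(3) if m.sum()>5 else None)
        print(n,lo.round(2),[float(x) if x is not None else None for x in o])
E
python3 -m crank '{"steps":[[[0.5,0,1],[0,0,0]],[[0.5,0,1],[0,0,0]],[[1,0,1],[0,0,0]],[[1,0,1],[0,0,0]],[[1,0,1],[0,0,0]],[[1,0,1],[0,0,0]],[[1,-0.5,1],[0,0,0]],[[1,-0.5,1],[0,0,0]],[[1,-0.5,0.5],[0,0,0]]]}' 60
python3 -c "
from h import *; s=monitor.read_state(); print(np.round(s['joint_positions'],2),s['eef_rot'])"
```

```text
f [-0.51930605  0.85458834] knob [ 0.52714466 -0.31324022]
top 0.0 [0.045, 0.049, 0.08, 0.048]
top 0.04 [0.011, 0.01, 0.03, 0.012]
top 0.08 [0.027, 0.031, 0.032, 0.008]
top 0.12 [0.026, 0.03, 0.015, 0.005]
top 0.16 [0.021, 0.008, 0.006, 0.045]
top 0.2 [0.021, 0.049, 0.04, 0.261]
top 0.24 [0.006, 0.314, 0.32, 0.326]
top 0.28 [0.017, 0.317, 0.326, 0.325]
top 0.32 [0.022, 0.316, 0.317, 0.311]
top 0.36 [0.012, None, 0.319, 0.318]
scene 0.0 [0.042, 0.045, 0.075, 0.053]
scene 0.04 [0.012, 0.023, 0.025, 0.005]
scene 0.08 [0.023, 0.028, 0.027, 0.005]
scene 0.12 [0.021, 0.025, 0.021, 0.0]
scene 0.16 [0.016, 0.008, 0.001, 0.041]
scene 0.2 [0.017, 0.045, 0.039, 0.26]
scene 0.24 [-0.0, 0.303, 0.315, 0.321]
scene 0.28 [0.014, 0.313, 0.323, 0.321]
scene 0.32 [None, 0.312, 0.315, 0.314]
scene 0.36 [None, None, 0.315, 0.286]
time: 0.9
ee_pos: [0.3532, 0.5683, 0.438]
eef_rot: [0.122, 0.992, 0.001, 0.001]
ft_force: [1.3, 0.6, 1.2]
width: 0.0601
grip_force: 0.0
[-1.11  0.44  0.05  0.87 -0.02  1.83  0.25] [1.22418948e-01 9.92477469e-01 1.33350919e-03 5.44548158e-04]
```

```bash
python3 -m crank '{"steps":[[[0.6,-1,0],[0,0,0]],[[0.6,-1,0],[0,0,0]],[[0.6,-1,0],[0,0,0]],[[0.6,-1,0],[0,0,0]],[[0.6,-1,0],[0,0,0]],[[0.6,-1,0],[0,0,0]],[[0.4,-1,0],[0,0,0]],[[0.4,-1,0],[0,0,0]],[[0.4,-1,0],[0,0,0]],[[0.3,-1,0],[0,0,0]]]}'
python3 -m crank '{"steps":[[[0.2,-1,0],[0,0,0]],[[0.2,-1,0],[0,0,0]],[[0.2,-1,0],[0,0,0]],[[0.2,-1,0],[0,0,0]],[[0,-1,0],[0,0,0]],[[0,-1,0],[0,0,0]],[[0,-1,0],[0,0,0]],[[0,-1,0],[0,0,0]],[[-0.2,-1,0],[0,0,0]],[[-0.2,-1,0],[0,0,0]]]}'
python3 -m crank '{"steps":[[[-0.3,-1,0],[0,0,-0.5]],[[-0.3,-1,0],[0,0,-0.5]],[[-0.4,-1,0],[0,0,-0.5]],[[-0.5,-1,0],[0,0,-0.5]],[[-0.5,-1,0],[0,0,-0.5]],[[-0.5,-1,0],[0,0,-0.5]],[[-0.5,-1,0],[0,0,-0.6]],[[-0.5,-1,0],[0,0,0]],[[-0.5,-1,0],[0,0,0]],[[-0.5,-1,0],[0,0,0]]]}'
python3 -c "
from h import *; s=monitor.read_state(); print(np.round(s['joint_positions'],2),s['ee_pos'],s['eef_rot'])"
```

```text
time: 1.73
ee_pos: [0.4801, 0.3172, 0.4347]
eef_rot: [0.123, 0.992, -0.0, -0.0]
ft_force: [0.2, 0.3, 0.5]
width: 0.0598
grip_force: 0.0
time: 2.57
ee_pos: [0.4893, 0.0674, 0.4347]
eef_rot: [0.123, 0.992, -0.0, -0.0]
ft_force: [-0.1, -0.0, 0.2]
width: 0.06
grip_force: 0.0
time: 3.4
ee_pos: [0.3757, -0.1831, 0.435]
eef_rot: [0.277, 0.961, 0.0, 0.0]
ft_force: [-0.6, 0.3, -0.0]
width: 0.0602
grip_force: 0.0
[-0.34 -0.23  0.55  1.57  0.12  1.76  1.23] [ 0.37573927 -0.18308372  0.43502187] [2.77317236e-01 9.60778379e-01 2.37053124e-04 3.57469678e-05]
```

```bash
python3 - <<'E'
from h import *
c=grab("wrist"); pickle.dump(c,open("w1.pkl","wb")); cv2.imwrite("pics/w1.png",c["pixels"])
E
python3 -m crank '{"steps":[[[0.5,-0.5,0],[0,0,0]],[[0.5,-0.5,0],[0,0,0]],[[0.5,-0.5,0],[0,0,0]],[[0.5,-0.5,0],[0,0,0]],[[0,0,0],[0,0,0]]]}'
python3 - <<'E'
from h import *
c=grab("wrist"); pickle.dump(c,open("w2.pkl","wb")); cv2.imwrite("pics/w2.png",c["pixels"])
E
```

```text
time: 3.87
ee_pos: [0.4279, -0.233, 0.4343]
eef_rot: [0.278, 0.961, -0.001, -0.0]
ft_force: [-0.4, -0.3, 0.1]
width: 0.06
grip_force: 0.0
```

View pics/w1.png

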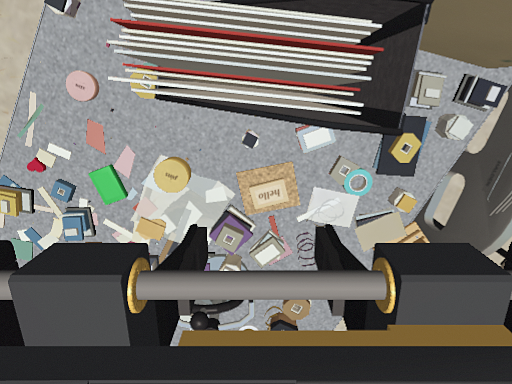

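View pics/w2.png

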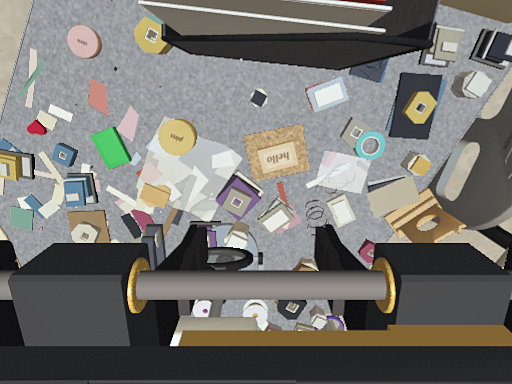

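Both wrist views show the "hello" block on plain cork (w1 at 268,193; w2 at 279,159). The lens rim is at w2 (230,257) and the knob is partly hidden near w1 (200,320). I'll measure the block from both.

```bash
cat > m3.py <<'E'
from h import *
v,u=np.mgrid[:384,:512]
for n,(a,b) in(("w1",(268,193)),("w2",(279,159))):
    c=pickle.load(open(n+".pkl","rb")); X=cloud(c)
    q=X[(abs(u-a)<110)&(abs(v-b)<70)&(X[...,2]<.012)]; z0=np.median(q[q[:,2]<.004][:,2])
    m=((abs(u-a)<40)&(abs(v-b)<35)&(X[...,2]>.0195+z0)&(X[...,2]<.034+z0)).astype(np.uint8)
    N,l,st,_=cv2.connectedComponentsWithStats(m,connectivity=4); i=l[b,a]; m=l==i
    w,x=np.nonzero(m); P=onplane(c,np.c_[x,w],.026+z0); print(n,"table",z0,"block",np.median(X[m],0),m.sum(),cv2.minAreaRect((P[:,:2]*1000).astype(np.float32)))
    # knob and rim points: high things in front of hood
    S=np.array([.5905,-.4175]); f=np.array([-.847,.531])
    d=(X[...,:2]-S)@f; e=(X[...,:2]-S)@[-f[1],f[0]]
    m=(X[...,2]>.21)&(X[...,2]<.26)&(d>.05)&(d<.16)&(abs(e)<.04); print("knobpts",m.sum(),X[m].mean(0) if m.any() else 0,X[m].max(0) if m.any() else 0, u[m].mean(),v[m].mean(), d[m].mean(),e[m].mean())
    m=(X[...,2]>.09)&(X[...,2]<.215)&(d>.0)&(d<.16)&(abs(e)<.065)&(c["pixels"].max(2)<60)
    A=np.c_[d[m],e[m],X[m][:,2]]; print("rim",m.sum(),A.mean(0)); 
    if m.sum()>20:
        mu=A.mean(0); ev=np.linalg.eigh(np.cov((A-mu).T)); print(ev[0],ev[1][:,0])
E
python3 m3.py
```

```text
w1 table 7.275085777269652e-05 block [ 0.47258978 -0.22492517  0.02642382] 832 ((472.6263732910156, -225.10293579101562), (67.71094512939453, 46.067657470703125), 72.68914031982422)
knobpts 315 [ 0.51261734 -0.36583482  0.24109728] [ 0.52685244 -0.35685192  0.24940882] 198.69206349206348 320.815873015873 0.09340082499148433 -0.0024047145551564994
rim 471 [ 0.0635067  -0.01722251  0.18377499]
[2.44398359e-05 3.40461150e-04 1.29423595e-03] [ 0.57167803  0.23713146 -0.78546349]
w2 table 0.00016161848840068327 block [ 0.47295938 -0.22504335  0.0264955 ] 921 ((473.3420104980469, -225.35067749023438), (67.61868286132812, 45.879878997802734), 72.61170959472656)
knobpts 41 [ 0.50836156 -0.36125745  0.23557994] [ 0.51683456 -0.35763301  0.24015788] 208.9512195121951 268.5121951219512 0.09943605339536563 -0.004021926249193815
rim 486 [ 0.07418937 -0.0280221   0.1672808 ]
[7.60598706e-06 3.41822532e-04 1.37946467e-03] [ 0.9743601  -0.02548056 -0.22354674]
```

```bash
python3 -m crank '{"steps":[[[0,0,0],[-0.5,-0.8,0]],[[0,0,0],[-0.5,-0.8,0]],[[0,0,0],[-0.5,-0.8,0]],[[0,0,0],[-0.5,-0.8,0]],[[0,0,0],[-0.5,-0.8,0]],[[0,0,0],[-0.5,-0.8,0]],[[0,0,0],[-0.5,-0.8,0]],[[0,0,0],[-0.5,-0.8,0]],[[0,0,0],[0,0,0]]]}'
cat > st.py <<'E'
from h import *
from scipy.spatial.transform import Rotation as R
s=monitor.read_state(); M=R.from_quat(s["eef_rot"]).as_matrix(); g=s["ee_pos"]-r.tcp_to_grasp*M[:,2]
print("q",np.round(s["joint_positions"],2),"tool x",M[:,0].round(3),"y",M[:,1].round(3),"z",M[:,2].round(3),"grasp",g.round(4))
E
python3 st.py
python3 - <<'E'
from h import *
from scipy.optimize import least_squares
c=pickle.load(open("w1.pkl","rb")); X=cloud(c); v,u=np.mgrid[:384,:512]
m=(X[...,2]>.225)&(X[...,2]<.26)&(np.hypot(X[...,0]-.515,X[...,1]+.369)<.025)&(c["pixels"].max(2)<90); P=X[m]
f=least_squares(lambda p:np.linalg.norm(P-p,axis=1)-.013,[.516,-.37,.235],loss="soft_l1",f_scale=.001); print("sphere",len(P),f.x,np.median(abs(f.fun)))
# hood in w views: any pixels
c=pickle.load(open("w2.pkl","rb")); X=cloud(c); m=(X[...,2]>.3)&(X[...,2]<.315)&(X[...,0]>.5)&(X[...,1]<-.33)&(c["pixels"].min(2)>100); print(m.sum(),X[m].min(0) if m.any() else 0,X[m].max(0) if m.any() else 0)
E
```

```text
time: 4.67
ee_pos: [0.4236, -0.2318, 0.4367]
eef_rot: [0.266, 0.919, -0.078, 0.279]
ft_force: [0.0, -0.1, 0.5]
width: 0.0597
grip_force: 0.0
q [ 0.   -0.5   0.18  1.9   0.31  1.19  1.16] tool x [-0.703  0.446 -0.554] y [0.533 0.846 0.006] z [ 0.471 -0.291 -0.833] grasp [ 0.4148 -0.2264  0.4522]
sphere 277 [ 0.51631068 -0.37002388  0.23532777] 0.0004011168971732454
137 [ 0.5250508  -0.41752103  0.30001506] [ 0.56816484 -0.33716276  0.31033526]
```

```bash
python3 -m crank '{"steps":[[[0.36,-0.76,-0.9],[0,0,0]],[[0.36,-0.76,-0.9],[0,0,0]],[[0.36,-0.76,-0.9],[0,0,0]],[[0.36,-0.76,-0.9],[0,0,0]],[[0.36,-0.76,-0.9],[0,0,0]],[[0.36,-0.76,-0.9],[0,0,0]],[[0,0,0],[0,0,0]]]}'; python3 st.py
python3 - <<'E'
from h import *
c=grab("wrist"); cv2.imwrite("pics/w3.png",c["pixels"]); pickle.dump(c,open("w3.pkl","wb"))
print(proj(c,[.5163,-.370,.2353]))
E
```

```text
time: 5.25
ee_pos: [0.4789, -0.3456, 0.2969]
eef_rot: [0.265, 0.921, -0.077, 0.274]
ft_force: [-0.8, -0.1, -1.0]
width: 0.0599
grip_force: 0.0
q [-0.05 -0.26  0.51  2.    0.23  0.8   1.38] tool x [-0.709  0.446 -0.546] y [0.53  0.848 0.004] z [ 0.465 -0.287 -0.837] grasp [ 0.4702 -0.3402  0.3125]
[[257.7363272  203.37241131]]
```

View pics/w3.png

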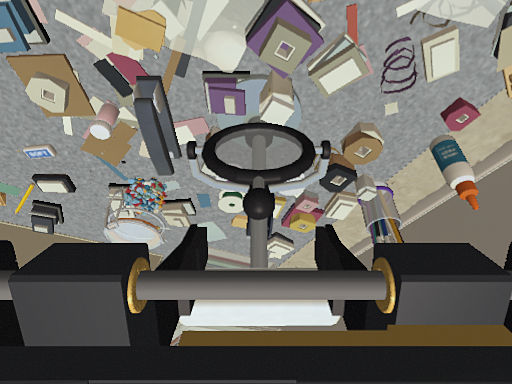

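The knob is at (258,204) and predicted at (258,203), centred between the fingers. I'll advance and grip.

```bash
python3 -m crank '{"steps":[[[0.46,-0.3,-0.77],[0,0,0]],[[0.46,-0.3,-0.77],[0,0,0]],[[0.46,-0.3,-0.77],[0,0,0]],[[0.46,-0.3,-0.77],[0,0,0]],[[0,0,0],[0,0,0]],[[0,0,0],[0,0,0]]]}'; python3 st.py
python3 -m crank '{"steps":[[[0,0,0],[0,0,0]],[[0,0,0],[0,0,0]],[[0,0,0],[0,0,0]],[[0,0,0],[0,0,0]],[[0,0,0],[0,0,0]],[[0,0,0],[0,0,0]]]}' 15 12; python3 st.py
```

```text
time: 5.8
ee_pos: [0.5265, -0.3729, 0.2248]
eef_rot: [0.263, 0.921, -0.076, 0.277]
ft_force: [-0.1, -0.5, 0.3]
width: 0.0601
grip_force: 0.0
q [-0.09 -0.04  0.63  2.    0.05  0.6   1.53] tool x [-0.708  0.442 -0.551] y [0.527 0.85  0.005] z [ 0.47  -0.286 -0.835] grasp [ 0.5177 -0.3676  0.2404]
time: 6.3
ee_pos: [0.5259, -0.3744, 0.2251]
eef_rot: [0.264, 0.92, -0.077, 0.278]
ft_force: [-1.7, -1.2, 0.4]
width: 0.0279
grip_force: 1.1
q [-0.09 -0.05  0.63  2.    0.05  0.59  1.53] tool x [-0.706  0.443 -0.552] y [0.529 0.849 0.006] z [ 0.472 -0.288 -0.834] grasp [ 0.517  -0.369   0.2407]
```

```bash
python3 -m crank '{"steps":[[[0,0,0],[0,0,0]],[[0.1,0.143,0],[0,0,-0.66]],[[0.108,0.137,0],[0,0,-0.66]],[[0.116,0.13,0],[0,0,-0.66]],[[0.123,0.123,0],[0,0,-0.66]],[[0.13,0.116,0],[0,0,-0.66]],[[0.136,0.108,0],[0,0,-0.66]],[[0.142,0.1,0],[0,0,-0.66]],[[0.148,0.092,0],[0,0,-0.66]],[[0,0,0],[0,0,0]]]}'; python3 st.py
python3 - <<'E'
from h import *
for n in("wrist","top","scene"): pickle.dump(grab(n),open(n+"4.pkl","wb"))
c=pickle.load(open("top4.pkl","rb"));X=cloud(c); v,u=np.mgrid[:384,:512]
m=((u>230)&(u<330)&(v>110)&(v<200)&(abs(X[...,2]-.309)<.006)&(c["pixels"].min(2)>100)).astype(np.uint8)
N,l,st,_=cv2.connectedComponentsWithStats(m,connectivity=4); m=l==1+np.argmax(st[1:,4]); w,x=np.nonzero(m)
P=onplane(c,np.c_[x,w],.309); print(m.sum(),cv2.minAreaRect((P[:,:2]*1000).astype(np.float32)))
a=c["pixels"][90:240,190:340]; b=pickle.load(open("wrist4.pkl","rb"))["pixels"]
cv2.imwrite("pics/e.png",np.hstack([cv2.resize(a,(384,384),interpolation=cv2.INTER_CUBIC),cv2.resize(b[:,50:462],(412,384))]))
E
```

```text
time: 7.13
ee_pos: [0.5528, -0.349, 0.2248]
eef_rot: [0.467, 0.836, -0.138, 0.253]
ft_force: [-1.6, 2.6, 5.4]
width: 0.0248
grip_force: 12.0
q [-0.16  0.06  0.48  1.92  0.5   0.77  0.57] tool x [-0.436  0.711 -0.552] y [0.851 0.526 0.006] z [ 0.294 -0.468 -0.834] grasp [ 0.5473 -0.3403  0.2404]
858 ((571.960205078125, -384.4005432128906), (128.63290405273438, 43.303916931152344), 29.778162002563477)
```

View pics/e.png

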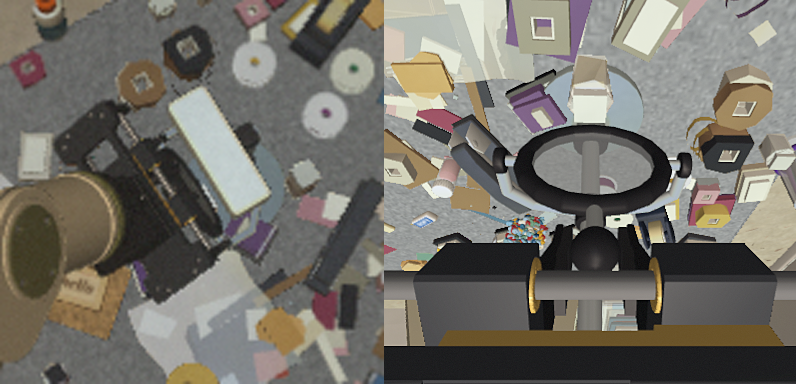

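The column turned 28.2° to face 119.8°, against 121.3° needed. The ball is held between the pads (right half, at about (595,248)). Next I tilt, and undo the 1.5° overshoot on the way.

```bash
python3 -m crank '{"steps":[[[-0.155,0.215,-0.075],[0,0,0.05]],[[-0.152,0.21,-0.095],[0,0,0.05]],[[-0.147,0.202,-0.115],[0,0,0.05]],[[-0.143,0.194,-0.134],[0,0,0.05]],[[-0.137,0.185,-0.152],[0,0,0.05]],[[-0.13,0.174,-0.169],[0,0,0.05]],[[0,0,0],[0,0,0]],[[0,0,0],[0,0,0]]]}'; python3 st.py
cat > m4.py <<'E'
from h import *
from scipy.optimize import least_squares
import sys
tag=sys.argv[1]
for n in("wrist","top","scene"): pickle.dump(grab(n),open(n+tag+".pkl","wb"))
c=pickle.load(open(f"top{tag}.pkl","rb"));X=cloud(c); v,u=np.mgrid[:384,:512]
m=((u>230)&(u<330)&(v>110)&(v<200)&(abs(X[...,2]-.309)<.006)&(c["pixels"].min(2)>100)).astype(np.uint8)
N,l,st,_=cv2.connectedComponentsWithStats(m,connectivity=4); m=l==1+np.argmax(st[1:,4]); w,x=np.nonzero(m)
P=onplane(c,np.c_[x,w],.309); print(m.sum(),cv2.minAreaRect((P[:,:2]*1000).astype(np.float32)))
S=np.array([.5888,-.4157]); a=float(sys.argv[2]); f=np.array([np.cos(a),np.sin(a)])if abs(a)<4 else np.array([np.cos(np.radians(a)),np.sin(np.radians(a))])
for n in("wrist","scene"):
    c=pickle.load(open(n+tag+".pkl","rb")); X=cloud(c); d=(X[...,:2]-S)@f; e=(X[...,:2]-S)@[-f[1],f[0]]; z=X[...,2]
    m=(np.sqrt((d-.065)**2+e**2+(z-.15)**2)<.061)&(np.sqrt((d-.065)**2+e**2+(z-.15)**2)>.044)&(c["pixels"].max(2)<70)&(d>.015)
    A=np.c_[d[m],e[m],z[m]]
    # rim as torus-like ring: plane through fixed centre offset 7 mm to the seen face
    def fun(p):
        nrm=np.array([np.cos(p[0]),np.sin(p[1]),-np.sin(p[0])]); nrm/=np.linalg.norm(nrm); return (A-A.mean(0))@nrm
    fr=least_squares(fun,[.6,0],loss="soft_l1",f_scale=.002); print(n,m.sum(),"tilt",fr.x,"ctr",A.mean(0),np.median(abs(fr.fun)))
    m=(np.linalg.norm(np.stack([d-.122,e,z-.217],-1),axis=-1)<.03)&(c["pixels"].max(2)<90); A=X[m]
    if m.sum()>15:
        k=least_squares(lambda p:np.linalg.norm(A-p,axis=1)-.013,np.r_[S+.122*f,.217],loss="soft_l1",f_scale=.0007); q=k.x; dd=q[:2]-S
        print(n,"knob",q,"d,e",dd@f,dd@[-f[1],f[0]],"tilt from z",np.arccos(min(1,(q[2]-.15)/.088)),"from d",np.arctan2(dd@f-.065,q[2]-.15),m.sum(),np.median(abs(k.fun)))
E
python3 m4.py 5 121.3
```

```text
time: 7.95
ee_pos: [0.5286, -0.3207, 0.2054]
eef_rot: [0.456, 0.842, -0.135, 0.254]
ft_force: [-1.9, -0.5, -0.7]
width: 0.0247
grip_force: 12.0
q [-0.19 -0.01  0.45  2.02  0.57  0.76  0.5 ] tool x [-0.455  0.7   -0.551] y [0.837 0.548 0.005] z [ 0.305 -0.459 -0.835] grasp [ 0.5229 -0.3121  0.221 ]
860 ((570.1861572265625, -385.34075927734375), (128.97059631347656, 43.45145797729492), 32.62727355957031)
wrist 2942 tilt [0.7082318  0.01936119] ctr [0.08202342 0.00189104 0.16476334] 0.0018963116308746454
wrist knob [ 0.52312071 -0.31135106  0.21541721] d,e 0.12328352130885675 0.001908974588265791 tilt from z 0.7326906085806825 from d 0.7277930132432939 3290 0.0012970993730222263
scene 173 tilt [ 0.71369157 -0.02867576] ctr [0.07012632 0.0161698  0.16539538] 0.0017334203817698124
scene knob [ 0.51788323 -0.31866211  0.22067685] d,e 0.11975749869675309 0.010182418360959934 tilt from z 0.638239278765019 from d 0.659159254886426 155 0.006868255636944357
```

```bash
python3 -m crank '{"steps":[[[0.04,0.025,0],[0,0,-0.1]],[[0.04,0.025,0],[0,0,-0.1]],[[0,0,0],[0,0,0]],[[0,0,0],[0,0,0]],[[0,0,0],[0,0,0]]]}'; python3 st.py; python3 m4.py 6 121.3
```

```text
time: 8.52
ee_pos: [0.5318, -0.3198, 0.2063]
eef_rot: [0.463, 0.838, -0.137, 0.254]
ft_force: [0.6, -1.8, -1.5]
width: 0.0248
grip_force: 12.0
q [-0.19 -0.    0.45  2.01  0.57  0.77  0.47] tool x [-0.442  0.707 -0.552] y [0.846 0.533 0.006] z [ 0.299 -0.464 -0.834] grasp [ 0.5262 -0.3111  0.2219]
865 ((571.0601806640625, -384.8907775878906), (129.03384399414062, 43.21043014526367), 31.29053497314453)
wrist 3035 tilt [ 0.69383164 -0.00284326] ctr [ 0.08230304 -0.00099625  0.16549611] 0.0018672804943659555
wrist knob [ 0.52618869 -0.3104423   0.21624806] d,e 0.12246614638324382 -0.001184596549373293 tilt from z 0.7184621290931935 from d 0.7145315281314399 3315 0.0013718743766641533
scene 193 tilt [ 0.7105355  -0.04093647] ctr [0.06881107 0.0122868  0.16382017] 0.0018943787380219753
scene knob [ 0.51791903 -0.3190093   0.22124994] d,e 0.11944224577141993 0.010332204593049614 tilt from z 0.6272265535126663 from d 0.6524657106125381 182 0.005464702009822297
```

```bash
python3 -m crank '{"steps":[[[0,0,0],[0,0,0]],[[0,0,0],[0,0,0]],[[0,0,0],[0,0,0]],[[0,0,0],[0,0,0]],[[0,0,0],[0,0,0]]]}' 55
python3 -m crank '{"steps":[[[-0.12,0.19,0.33],[0,0,0]],[[-0.2,0.3,0.55],[0,0,0]],[[-0.2,0.3,0.7],[0,0,0]],[[-0.2,0.3,0.9],[0,0,0]],[[-0.1,0.1,1],[0,0,0]],[[-0.1,0.1,1],[0,0,0]],[[0,0,0],[0,0,0]],[[0,0,0],[0,0,0]]]}'; python3 st.py; python3 m4.py 7 121.3
python3 - <<'E'
from h import *
a=pickle.load(open("wrist7.pkl","rb"))["pixels"]; b=pickle.load(open("scene7.pkl","rb"))["pixels"][130:280,190:340]
cv2.imwrite("pics/f.png",np.hstack([a[:,50:462],cv2.resize(b,(384,384),interpolation=cv2.INTER_CUBIC)]))
E
```

```text
time: 9.08
ee_pos: [0.5316, -0.3197, 0.2063]
eef_rot: [0.463, 0.838, -0.137, 0.254]
ft_force: [0.7, -0.4, -0.1]
width: 0.0497
grip_force: 0.0
time: 9.75
ee_pos: [0.5089, -0.2872, 0.3203]
eef_rot: [0.464, 0.838, -0.136, 0.255]
ft_force: [0.1, 0.1, -0.5]
width: 0.055
grip_force: 0.0
q [-0.24 -0.18  0.38  1.91  0.58  1.05  0.51] tool x [-0.44   0.707 -0.553] y [0.846 0.533 0.009] z [ 0.301 -0.464 -0.833] grasp [ 0.5033 -0.2786  0.3358]
867 ((570.91748046875, -384.8641357421875), (128.81764221191406, 43.404136657714844), 31.29053497314453)
wrist 1060 tilt [ 0.65418451 -0.00254475] ctr [ 0.08841798 -0.00029281  0.17625277] 0.002708691366451894
wrist knob [ 0.52663142 -0.31139041  0.21668844] d,e 0.12142601147960769 -0.0010703323359214506 tilt from z 0.7108259712887269 from d 0.7022335863713993 719 0.0002783593764850451
scene 180 tilt [ 0.7090486  -0.04116019] ctr [0.06911346 0.0147295  0.16426084] 0.0016361991736863644
scene knob [ 0.527286   -0.31489845  0.21436695] d,e 0.11808847640002637 0.00019285091426723272 tilt from z 0.7503611565735713 from d 0.6896682139439481 70 0.0007333601922706202
```

View pics/f.png

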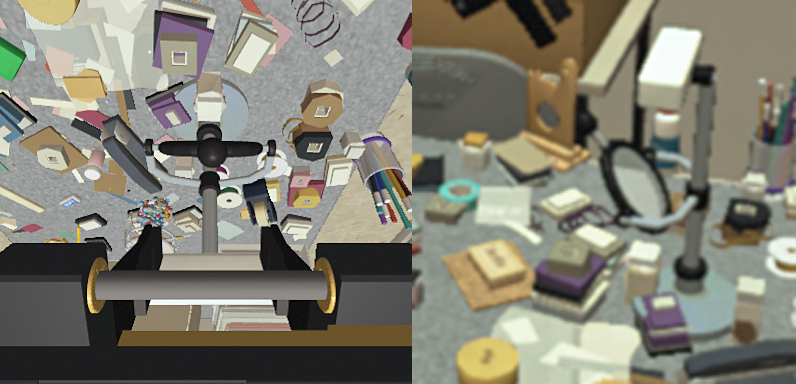

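The gripper is clear and touching nothing. The lens faces 121.3° (target 121.3°) at a tilt of about 0.71 (target 0.704). The block at scene (223,232) has not moved, so I'm handing the job in.

```bash
python3 -c "
from bench import ticket; print(ticket.close_job())"
```

```text
the job is handed in; nothing more can be done
None
```

The magnifier is aimed at the middle of the "hello" stamp block: by the cameras it faces 121.3° (target 121.3°) and tilts about 0.71 rad (target 0.704). The knob is released, the block has not moved, and the job was handed in at about 10 s of the 35 s allowed; the verdict was not shown.

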